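# Camper locker: push-lock knobs and the stiff one

### The job

Before we drive off, push in the two white push-lock knobs on the lids of the wooden locker: a healthy knob clicks in with less than 9 N and stays in. One of the two is too stiff: make sure of it by leaning on it with at least 10 N for a moment, but never load either knob with more than 15 N, let it come back out, and set the red collar flat on the lid around that knob as a warning. Leave everything else on the counter where it is.

Things in the scene. Friction and masses are not known exactly. Their poses are not given: they have to be found in the camera images.
- knob_left_top (a point): centre of the flat top of the push-lock knob on the locker's left (+y) lid: a round white button 29 mm across; its top stands 26 mm above the lid when out and 10 mm when clicked in. It is pushed straight down. The point moves with the knob
- knob_right_top (a point): the same for the knob on the right (-y) lid, 160 mm from the left one
- knob_left (a joint): left knob's travel, m: 0 out (start), 0.016 fully in. Sprung with a snap: resistance grows to a peak at about 0.006, falls to nothing at about 0.013 (the click), then the knob pulls itself in and stays at 0.016. Peak of a healthy knob: 5 to 8 N. A stiff one: over 18 N (4 N at rest, then about 5 N per mm); comes back out when let go. They look alike
- knob_right (a joint): right knob's travel, m: 0 out (start), 0.016 fully in. Sprung with a snap: resistance grows to a peak at about 0.006, falls to nothing at about 0.013 (the click), then the knob pulls itself in and stays at 0.016. Peak of a healthy knob: 5 to 8 N. A stiff one: over 18 N (4 N at rest, then about 5 N per mm); comes back out when let go. They look alike
- seat_left (a point): point on the top face of the left lid, on the axis of the left knob, fixed to the locker; its z axis points up, its y axis along the row of knobs. The lids are flat and 90 mm above the counter. A flat bezel 37 mm across and 1.5 mm high, only for looks, surrounds the knob
- seat_right (a point): the same point on the right lid, on the axis of the right knob
- collar_center (a point): centre (half-way up) of the loose red plastic collar: a plain ring 54 mm outside, 40 mm inside, 30 mm high, 40 g, standing on the counter with its axis (z) upright. Set around a knob it lies flat on the lid with this centre 15 mm above the lid
- locker: low wooden two-lid locker, fixed to the counter, 170 (x) by 300 (y) by 90 mm high; origin at the centre of its underside, x axis away from the robot at yaw 0. The knobs' axes are at (-20, +80) mm and (-20, -80) mm in its frame
- mug: blue mug, 72 mm across (handle on its +y side), 85 mm tall; it stands at one side in front of the locker, the collar at the other. A bystander
- spice_jar: small amber jar, 40 mm across and 60 mm tall, standing on the rear half of the locker, between the lids. A bystander
- oil: green bottle, 220 mm tall, behind the locker. A bystander
- beans: food can with a paper label, 110 mm tall, behind the locker. A bystander
- bowl: white bowl, 130 mm across, 55 mm tall. A bystander
- pepper_mill: dark wooden pepper mill, 140 mm tall, behind the locker. A bystander
Mind the look-alikes: they are no part of the job. What is shaped like the part that bears collar_center but purple or yellow is not meant.

How it is judged:
On the way:
1. the stiff knob has been tested: loaded with at least 9 N for 0.2 s while still standing out (pushed in less than 6 mm) (((contact force between anything else and knob_left above 9 N and value of joint knob_left below 0.006 m) or (contact force between anything else and knob_right above 9 N and value of joint knob_right below 0.006 m))), for 0.2 s.
At the end, for the whole second after the job is handed in: One knob (the healthy one) is clicked in, pushed more than 14 mm; the other stands out, pushed less than 2 mm; the collar is at rest around that other knob, flat on its lid (tilt under 0.12 rad, centre less than 19 mm above the lid, within 10 mm of the knob's axis) (((value of joint knob_left above 0.014 m and value of joint knob_right below 0.002 m and horizontal distance between collar_center and seat_right below 0.01 m and z of collar_center in the frame of seat_right below 0.019 m and (angle between collar_center's own z axis and vertical below 0.12 rad or angle between collar_center's own z axis and vertical above 3.02 rad)) or (value of joint knob_right above 0.014 m and value of joint knob_left below 0.002 m and horizontal distance between collar_center and seat_left below 0.01 m and z of collar_center in the frame of seat_left below 0.019 m and (angle between collar_center's own z axis and vertical below 0.12 rad or angle between collar_center's own z axis and vertical above 3.02 rad))) and linear speed of collar below 0.01 m/s); the robot touches nothing.
It fails at once if a knob is loaded with more than 15 N (contact force between anything else and knob_left above 15 N or contact force between anything else and knob_right above 15 N).
It fails at once if a bystander is pushed more than 20 mm out of place (distance of any of mug, spice_jar, oil, beans, bowl, pepper_mill from where it was at the start of the episode above 0.02 m).
It also fails if it takes over 69 s, if anything falls off the work surface, if the arm or the gripper's body presses on something with over 40 N, if the wrist force passes 120 N, or if a joint passes its speed limit or range.

### The arm

A 6-joint arm with a two-finger parallel gripper is mounted at the origin on the work surface. World frame = base frame: x ahead of the robot, y to its left, z up, the work surface at z = 0. Lengths are in m, angles in rad, forces in N, time in s.
With the tool pointing down it reaches from about 0.3 to 0.875 m from the base axis. Payload 6.4 kg.
Tool frame: the origin (TCP) lies between the finger pads; the fingertips stand 11 mm ahead of it and the grasp point (between the pads) lies 8 mm behind it (ctrl.tcp_to_tips is the distance from the TCP to the fingertips, in m); x points along the fingers, z is the direction in which the jaws open and shut, and the axes are right-handed (so a half turn about x gives the same grasp; the last joint's range is limited). The gripper opens to 85 mm and grips with 20 to 120 N. Pads are 22 mm wide; open, the fingers measure 114 mm over their backs; the gripper's body (76 mm by 85 mm) begins 54 mm behind the grasp point. The pads swing forward as they close: fully open they stand 13 mm farther back than shut.
Start: joints at [-1.494, 0.181, 1.607, -0, 1.354, -0.206], TCP at [0.16, -0.552, 0.242] pointing down, gripper open.
Joint ranges: [-2.99, 2.99], [-0.89, 2.07], [0.3, 2.58], [-1.14, 4.28], [0, 2.63], [-3.12, 3.12]. Speed limits (rad/s): [2.57, 2.57, 3.01, 3.14, 3.14, 3.14].

### API

Orientations are given as a unit quaternion [w, x, y, z].
In Python, from bench import ctrl, eyes, hand_in gives the robot as it stands. The module is installed in compiled form; this text tells all that it offers.
- The arm moves only by the tool step_arm, never from a script. Its arguments are lists of equal length, an entry for each row: "xyz": the shift along the world's x, y, z in mm, a list of three; "spin": the turn about the world's z in rad; "fingers": the opening in per cent of the stroke, from 0 (shut) to 100 (fully open). A call has 1 to 10 rows; each row is the pose to reach, as a shift and turn from the pose commanded when the call began; what a row does not reach only later rows make up. A row lasts 1/10 s, in which the tool goes at most 50 mm and 8.59 degrees, less where a joint would pass 70% of its speed; a pose out of reach is approached as far as the arm can. A call with a gripper value outside its range is refused whole. The fingers move at their own pace and stop on an object; the grip force is fixed at half the most. Time passes only in rows, so rows that repeat a pose let the fingers close. It gives the time, the measured TCP pose, the force and the opening at its end, in the units of the state.
- ctrl.get_obs(): the state, without advancing time (a new reading comes with each control period).
- eyes.camera(name): name is "side" or "top"; returns the picture (420x560x3 uint8, red, green, blue); there is no depth.
- eyes.camera_model(name): a dict with "vertical_fov" (degrees; the focal length in pixels is half the picture's height over the tangent of half this angle, whatever the lens; pixels are square), "cx", "cy" (the principal point, pixels), "pose" (4x4, takes a point from camera to world coordinates). Camera axes: x right, y up, looking along -z (the intrinsics and any distortion apply to the point x, -y, -z); pixel columns grow to the right and rows downward; lengths in m; the calibration is good to about 2 mm. A picture is of the moment at which its call begins. camera_model takes no time and is no camera call.
- hand_in(): hands the job in, once; it reports no verdict.
The state is a dict: "time_s": time; "q": joint angles; "dq": joint speeds; "joint_efforts": joint torques, N m; "eef_pos": TCP position; "eef_rot": TCP orientation; "wrist_force": force on the tool from outside, world axes, zero at the start; "torque": the same for the moment, N m; "opening": opening from 0.0 (shut) to 1.0 (fully open).
Only numpy, scipy, OpenCV 4.12 (cv2) and the standard library are available. Lean on these libraries where they do the work, as an engineer would, in place of code of your own. Each camera call takes 0.05 s, during which the arm holds its last target.

## Working session

There is one attempt and no reset: what is moved stays moved. The work goes in short steps, Python scripts to look and compute and a tool call to move; the robot and the scene stay as the last step left them, time stands still between calls to the robot, and variables do not carry over. Pictures are saved under pics/ and viewed, and the job is handed in when it is done.

Besides the shell and the picture viewer there is one more tool, called as name(argument=value, ...), one argument or row to a line, values as JSON. step_arm: Moves the arm, as the interface text tells. Its arguments: {"type":"object","properties":{"xyz":{"type":"array"},"spin":{"type":"array"},"fingers":{"type":"array"}},"required":["xyz","spin","fingers"]}

```bash
mkdir -p pics
python3 - <<'E'
from bench import ctrl, eyes
import cv2
for n in("side","top"):
    im=eyes.camera(n); cv2.imwrite(f"pics/{n}0.png",im[:,:,::-1])
    print(n,eyes.camera_model(n))
print(ctrl.get_obs(), ctrl.tcp_to_tips)
E
```

```text
side {'vertical_fov': 47.485796887855074, 'cx': 280.966285091556, 'cy': 209.80495070666856, 'pose': array([[ 9.99935490e-01,  5.14788370e-04, -1.13467989e-02,
         5.35732566e-01],
       [-9.85800582e-03,  5.35562543e-01, -8.44438027e-01,
        -1.04177484e+00],
       [ 5.64221362e-03,  8.44495410e-01,  5.35533069e-01,
         7.49680447e-01],
       [ 0.00000000e+00,  0.00000000e+00,  0.00000000e+00,
         1.00000000e+00]])}
top {'vertical_fov': 44.77899869111295, 'cx': 280.1407552800178, 'cy': 211.50437209498858, 'pose': array([[-0.02467254,  0.99527143, -0.09394703,  0.46475895],
       [-0.9995395 , -0.02622013, -0.01527425, -0.04817089],
       [-0.01766533,  0.09352691,  0.99546002,  1.27747364],
       [ 0.        ,  0.        ,  0.        ,  1.        ]])}
{'time_s': 0.1, 'q': array([-1.49431405e+00,  1.81500050e-01,  1.60792255e+00,  1.01618234e-05,
        1.35382136e+00, -2.06278664e-01]), 'dq': array([-2.79577017e-04,  3.89012848e-05, -1.52930320e-03,  5.40458520e-04,
       -8.01565527e-05, -4.11963152e-04]), 'joint_efforts': array([ 8.83326647e-04, -4.45878088e+01, -3.52237809e+01, -2.44092071e-04,
        4.13913396e-03, -9.63494074e-06]), 'eef_pos': array([ 0.16042259, -0.5516531 ,  0.24144849]), 'eef_rot': array([ 0.56508298,  0.42499775,  0.56584807, -0.42411567]), 'wrist_force': array([ 0.33570822,  1.01151761, -1.0588781 ]), 'torque': array([-0.02403639, -0.02691421, -0.02453525]), 'opening': 0.9965424911270706} 0.011
```

View pics/side0.png

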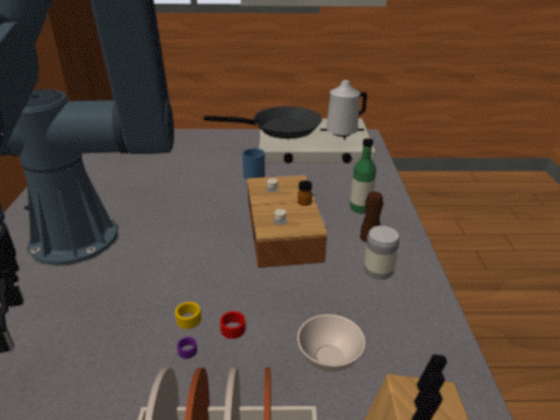

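View pics/top0.png

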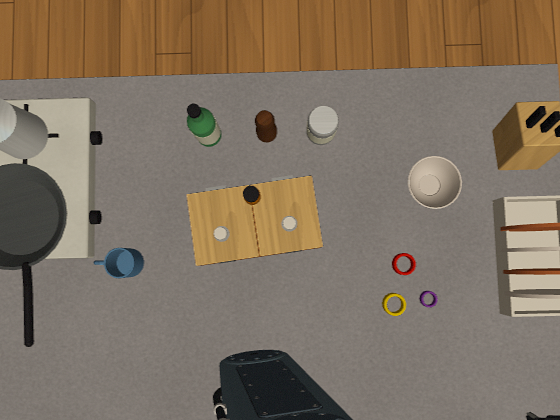

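The top view shows the knobs at about (221,233) and (290,223) and the red collar at (404,264), with yellow and purple rings nearby. In the side view the knobs are at (272,185) and (280,216) and the collar is at (233,324). Next I'll measure with masks and rays.

```bash
cat > h.py <<'E'
import numpy as np, cv2
from bench import ctrl, eyes
def ray(n,u,v):
    m=eyes.camera_model(n); f=210/np.tan(np.radians(m["vertical_fov"]/2)); P=m["pose"]
    d=P[:3,:3]@np.array([(u-m["cx"])/f,-(v-m["cy"])/f,-1]); return P[:3,3],d/np.linalg.norm(d)
def plane(n,u,v,z):
    o,d=ray(n,u,v); return o+d*(z-o[2])/d[2]
def proj(n,p):
    m=eyes.camera_model(n); f=210/np.tan(np.radians(m["vertical_fov"]/2)); P=m["pose"]
    c=P[:3,:3].T@(np.array(p)-P[:3,3]); return m["cx"]+f*c[0]/-c[2], m["cy"]-f*c[1]/-c[2]
def tri(a,b):
    (o1,d1),(o2,d2)=ray(*a),ray(*b)
    s=np.linalg.lstsq(np.stack([d1,-d2],1),o2-o1,rcond=None)[0]
    p,q=o1+s[0]*d1,o2+s[1]*d2; return (p+q)/2,np.linalg.norm(p-q)
def blob(mask,box):
    x0,y0,x1,y1=box; m=np.zeros_like(mask); m[y0:y1,x0:x1]=mask[y0:y1,x0:x1]
    n,l,s,c=cv2.connectedComponentsWithStats(m); i=1+np.argmax(s[1:,4])
    cs,_=cv2.findContours((l==i).astype(np.uint8),cv2.RETR_EXTERNAL,cv2.CHAIN_APPROX_NONE)
    h=cv2.convexHull(cs[0]); mm=cv2.moments(h)
    return mm["m10"]/mm["m00"],mm["m01"]/mm["m00"],s[i]
def white(im): 
    h=cv2.cvtColor(im,cv2.COLOR_RGB2HSV); return ((h[...,1]<60)&(h[...,2]>150)).astype(np.uint8)
def red(im):
    h=cv2.cvtColor(im,cv2.COLOR_RGB2HSV); return (((h[...,0]<6)|(h[...,0]>174))&(h[...,1]>190)&(h[...,2]>80)).astype(np.uint8)
E
python3 - <<'E'
from h import *
np.set_printoptions(precision=4,suppress=True)
S=cv2.imread("pics/side0.png")[:,:,::-1].copy();T=cv2.imread("pics/top0.png")[:,:,::-1].copy()
for nm,bt,bs in(("L",(205,220,235,248),(262,175,285,195)),("R",(275,210,305,237),(270,205,292,226))):
    t=blob(white(T),bt); s=blob(white(S),bs)
    print(nm,t,s,"top@.116",plane("top",t[0],t[1],.116),"side@.113",plane("side",s[0],s[1],.110),tri(("top",t[0],t[1]),("side",s[0],s[1])))
t=blob(red(T),(385,250,420,280)); s=blob(red(S),(215,308,250,340))
print("C",t,s,plane("top",t[0],t[1],.022),plane("side",s[0],s[1],.015),tri(("top",t[0],t[1]),("side",s[0],s[1])))
# locker corners on top
for u,v in((187,194),(313,176),(323,247),(197,265)): print(plane("top",u,v,.09))
for u,v,z in((123,263,.06),(251,194,.15),(395,305,.015),(428,299,.015),(435,183,.03)): print(plane("top",u,v,z))
o=ctrl.get_obs()
from scipy.spatial.transform import Rotation as R
w=o["eef_rot"];print(R.from_quat([w[1],w[2],w[3],w[0]]).as_matrix())
for sc,n,im in(("t","top",T),("s","side",S)):
    x=im[210:280,180:430] if sc=="t" else im[160:350,170:340]
    cv2.imwrite(f"pics/z{sc}.png",cv2.resize(x,None,fx=3,fy=3,interpolation=cv2.INTER_CUBIC)[:,:,::-1])
E
```

```text
L (219.819209039548, 232.82768361581918, array([214, 226,  13,  14, 131], dtype=int32)) (271.3958333333333, 181.375, array([268, 179,   9,   7,  38], dtype=int32)) top@.116 [0.5291 0.1086 0.116 ] side@.113 [0.5243 0.1135 0.11  ] (array([0.5268, 0.109 , 0.1127]), np.float64(0.004921182269123731))
R (288.164861612515, 222.59085439229844, array([282, 216,  14,  14, 141], dtype=int32)) (279.36842105263156, 212.4035087719298, array([275, 210,  10,   6,  49], dtype=int32)) top@.116 [ 0.5485 -0.048   0.116 ] side@.113 [ 0.5452 -0.0451  0.11  ] (array([ 0.547 , -0.0481,  0.1121]), np.float64(0.0035815190212205557))
C (403.65843621399176, 263.769090077732, array([393, 253,  22,  22, 178], dtype=int32)) (231.74162162162162, 323.9135135135135, array([221, 312,  24,  26, 353], dtype=int32)) [ 0.4473 -0.3271  0.022 ] [ 0.4443 -0.3275  0.015 ] (array([ 0.4458, -0.3285,  0.0161]), np.float64(0.00277169888475421))
[0.624  0.1884 0.09  ]
[ 0.6587 -0.1093  0.09  ]
[ 0.4915 -0.1274  0.09  ]
[0.4571 0.1663 0.09  ]
[0.466 0.349 0.06 ]
[0.6121 0.0332 0.15  ]
[ 0.3478 -0.3029  0.015 ]
[ 0.3604 -0.3836  0.015 ]
[ 0.6428 -0.4113  0.03  ]
[[-0.0001  0.9603  0.279 ]
 [ 0.0016  0.279  -0.9603]
 [-1.      0.0003 -0.0016]]
```

```bash
ls pics
```

```text
side0.png
top0.png
zs.png
zt.png
```

View pics/zt.png

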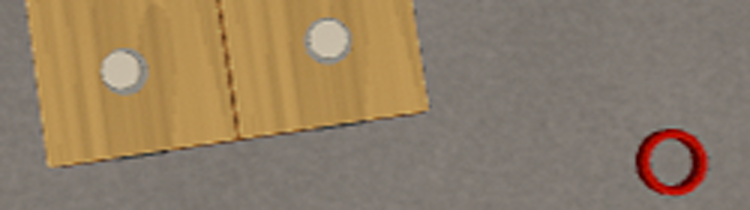

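View pics/zs.png

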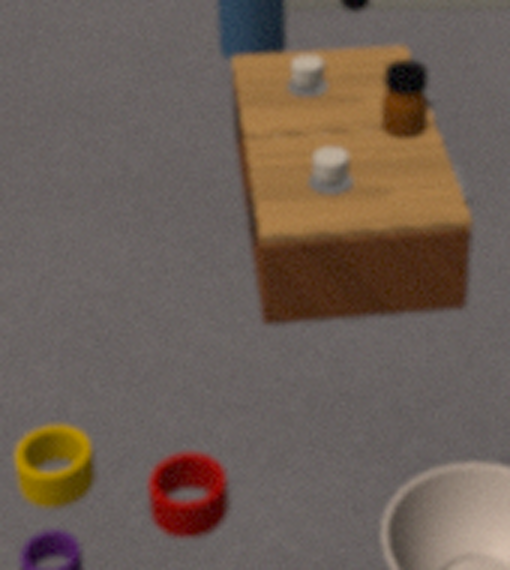

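The zoomed views confirm both knobs: the right one at about (0.547,-0.050), the left at about (0.528,0.108), and the collar at about (0.446,-0.328). I'll close the fingers and go above the right knob first.

step_arm(
  xyz=[
    [387,502,-40],
    [387,502,-40],
    [387,502,-40],
    [387,502,-40],
    [387,502,-40],
    [387,502,-40],
    [387,502,-40],
    [387,502,-40],
    [387,502,-40],
    [387,502,-40],
  ],
  spin=[-0.16,-0.16,-0.16,-0.16,-0.16,-0.16,-0.16,-0.16,-0.16,-0.16],
  fingers=[0,0,0,0,0,0,0,0,0,0],
)

```text
time_s: 1.1
eef_pos: [0.4659, -0.155, 0.2106]
eef_rot: [0.53, 0.468, 0.53, -0.468]
wrist_force: [1.3, -1.3, -0.6]
opening: -0.0
```

step_arm(
  xyz=[
    [40,50,0],
    [81,105,0],
    [81,105,-30],
    [81,105,-55],
    [81,105,-55],
    [81,105,-55],
    [81,105,-55],
  ],
  spin=[0,0,0,0,0,0,0],
  fingers=[0,0,0,0,0,0,0],
)

```text
time_s: 1.8
eef_pos: [0.5467, -0.0529, 0.1573]
eef_rot: [0.53, 0.469, 0.529, -0.468]
wrist_force: [-0.2, -0.8, 0.2]
opening: 0.0
```

Run:
```python
from h import *
for n in("side","top"): 
    im=eyes.camera(n); c=im[130:290,180:340]; cv2.imwrite(f"pics/{n}1.png",cv2.resize(c,None,fx=3.5,fy=3.5)[:,:,::-1])
o=ctrl.get_obs();print(o["time_s"],o["eef_pos"],o["wrist_force"])
```

```text
1.9 [ 0.54689918 -0.05301369  0.1575236 ] [0.530202   0.71285895 0.20366676]
```

View pics/side1.png

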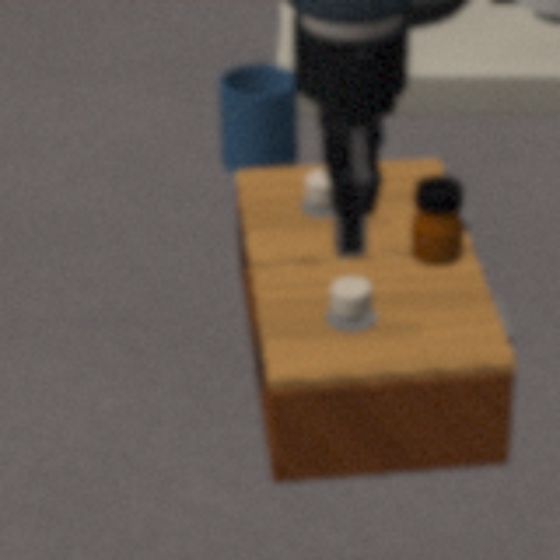

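View pics/top1.png

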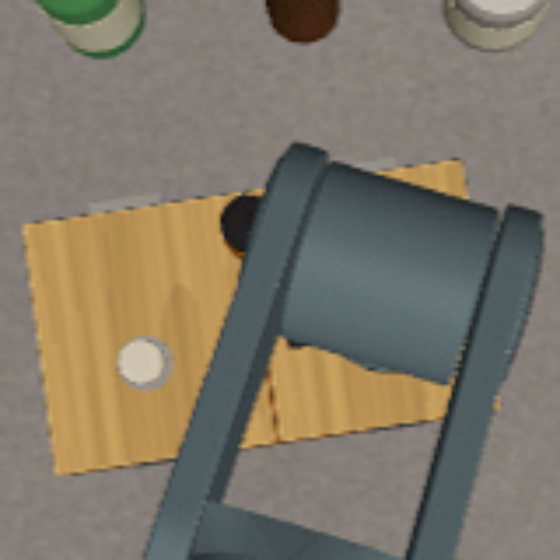

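The side crop shows the closed fingertips at about pixel (280,202), above the knob at (280,213). I'll check this against the projection.

Run:
```python
from h import *
print(proj("side",(.547,-.053,.1465)),proj("side",(.547,-.053,.116)),proj("side",(.547,-.050,.116)))
```

```text
(np.float64(280.18965642697), np.float64(201.48860426589636)) (np.float64(280.1305024071633), np.float64(212.07475910413072)) (np.float64(280.12030511325526), np.float64(211.41814659692088))
```

step_arm(
  xyz=[
    [0,2,-12],
    [0,2,-25],
    [0,2,-25],
    [0,2,-25],
    [0,2,-25],
  ],
  spin=[0,0,0,0,0],
  fingers=[0,0,0,0,0],
)

```text
time_s: 2.4
eef_pos: [0.5462, -0.05, 0.1308]
eef_rot: [0.53, 0.468, 0.53, -0.468]
wrist_force: [-0.6, -0.2, -0.2]
opening: 0.001
```

step_arm(
  xyz=[
    [0,0,-1],
    [0,0,-2],
    [0,0,-2],
    [0,0,-2],
  ],
  spin=[0,0,0,0],
  fingers=[0,0,0,0],
)

```text
time_s: 2.8
eef_pos: [0.5462, -0.0499, 0.1289]
eef_rot: [0.53, 0.468, 0.53, -0.468]
wrist_force: [0.2, 0.4, -0.5]
opening: -0.0
```

step_arm(
  xyz=[
    [0,0,-0.5],
    [0,0,-1],
    [0,0,-1],
    [0,0,-1],
  ],
  spin=[0,0,0,0],
  fingers=[0,0,0,0],
)

```text
time_s: 3.2
eef_pos: [0.5461, -0.05, 0.1278]
eef_rot: [0.53, 0.468, 0.53, -0.468]
wrist_force: [0.3, -0.3, 0.4]
opening: 0.004
```

step_arm(
  xyz=[
    [0,0,-0.5],
    [0,0,-0.5],
    [0,0,-0.5],
  ],
  spin=[0,0,0],
  fingers=[0,0,0],
)

```text
time_s: 3.5
eef_pos: [0.5461, -0.05, 0.1273]
eef_rot: [0.53, 0.468, 0.53, -0.468]
wrist_force: [-0.2, -0.4, -0.1]
opening: -0.003
```

step_arm(
  xyz=[
    [0,0,-0.5],
    [0,0,-0.5],
    [0,0,-0.5],
  ],
  spin=[0,0,0],
  fingers=[0,0,0],
)

```text
time_s: 3.8
eef_pos: [0.5462, -0.05, 0.1271]
eef_rot: [0.53, 0.468, 0.53, -0.468]
wrist_force: [-1.2, 0.2, 3.5]
opening: -0.004
```

step_arm(
  xyz=[
    [0,0,-0.5],
    [0,0,-0.5],
    [0,0,-0.5],
  ],
  spin=[0,0,0],
  fingers=[0,0,0],
)

```text
time_s: 4.1
eef_pos: [0.5462, -0.05, 0.1267]
eef_rot: [0.53, 0.468, 0.53, -0.468]
wrist_force: [-2.0, 0.2, 5.5]
opening: -0.006
```

step_arm(
  xyz=[
    [0,0,-0.5],
    [0,0,-0.5],
    [0,0,-0.5],
  ],
  spin=[0,0,0],
  fingers=[0,0,0],
)

```text
time_s: 4.4
eef_pos: [0.5462, -0.05, 0.1264]
eef_rot: [0.53, 0.468, 0.53, -0.468]
wrist_force: [-2.2, 0.3, 6.3]
opening: 0.001
```

step_arm(
  xyz=[
    [0,0,-0.5],
    [0,0,-0.5],
    [0,0,-0.5],
  ],
  spin=[0,0,0],
  fingers=[0,0,0],
)

```text
time_s: 4.7
eef_pos: [0.5463, -0.05, 0.1261]
eef_rot: [0.53, 0.468, 0.53, -0.468]
wrist_force: [-3.5, 1.1, 8.2]
opening: -0.005
```

step_arm(
  xyz=[
    [0,0,-0.4],
    [0,0,-0.4],
    [0,0,-0.4],
  ],
  spin=[0,0,0],
  fingers=[0,0,0],
)

```text
time_s: 5.0
eef_pos: [0.5463, -0.05, 0.1258]
eef_rot: [0.53, 0.468, 0.53, -0.468]
wrist_force: [-4.7, 1.4, 9.5]
opening: -0.002
```

Run:
```python
from h import *
o=ctrl.get_obs();print(o["time_s"],o["eef_pos"],o["wrist_force"],o["torque"])
```

```text
5.0 [ 0.54626531 -0.04999556  0.12583406] [-4.68887199  1.37556566  9.50542186] [ 0.14912716  0.65402748 -0.00576356]
```

step_arm(
  xyz=[
    [0,0,-0.3],
    [0,0,-0.3],
    [0,0,-0.3],
    [0,0,-0.3],
    [0,0,-0.3],
  ],
  spin=[0,0,0,0,0],
  fingers=[0,0,0,0,0],
)

```text
time_s: 5.5
eef_pos: [0.5463, -0.05, 0.1256]
eef_rot: [0.53, 0.468, 0.53, -0.468]
wrist_force: [-4.6, 1.0, 9.4]
opening: -0.0
```

step_arm(
  xyz=[
    [0,0,-0.3],
    [0,0,-0.3],
    [0,0,-0.3],
    [0,0,-0.3],
    [0,0,-0.3],
  ],
  spin=[0,0,0,0,0],
  fingers=[0,0,0,0,0],
)

```text
time_s: 6.0
eef_pos: [0.5463, -0.05, 0.1255]
eef_rot: [0.53, 0.468, 0.53, -0.468]
wrist_force: [-4.6, 0.9, 11.3]
opening: 0.001
```

Run:
```python
from h import *
for i in range(3):
  eyes.camera("side");o=ctrl.get_obs();print(o["time_s"],o["eef_pos"],o["wrist_force"])
```

```text
6.05 [ 0.54628206 -0.05001982  0.12541693] [-4.10226482  0.33753985  9.95258461]
6.1 [ 0.54630528 -0.05002972  0.12544967] [-4.17789114  2.05059079 11.30815489]
6.15 [ 0.54630181 -0.04999869  0.12544864] [-5.35288184  0.66957082 11.22306815]
```

The right knob is stiff: about 11 N downward at 1.6 mm and still climbing. I'll back off and go to the left one.

step_arm(
  xyz=[
    [0,0,10],
    [0,0,35],
    [-5,45,35],
    [-10,95,35],
    [-15,140,35],
    [-18,158,30],
    [-18,158,10],
    [-18,158,10],
    [-18,158,7],
    [-18,158,7],
  ],
  spin=[0,0,0,0,0,0,0,0,0,0],
  fingers=[0,0,0,0,0,0,0,0,0,0],
)

```text
time_s: 7.15
eef_pos: [0.5284, 0.1075, 0.1316]
eef_rot: [0.53, 0.469, 0.529, -0.469]
wrist_force: [-0.1, -0.0, -0.3]
opening: 0.0
```

Run:
```python
from h import *
for n in("side",): 
    im=eyes.camera(n); c=im[130:290,180:340]; cv2.imwrite(f"pics/{n}2.png",cv2.resize(c,None,fx=3.5,fy=3.5)[:,:,::-1])
o=ctrl.get_obs();print(o["time_s"],o["eef_pos"],o["wrist_force"])
```

```text
7.2 [0.52861351 0.10744735 0.13181102] [-0.54318261 -0.14008205 -0.12439186]
```

View pics/side2.png

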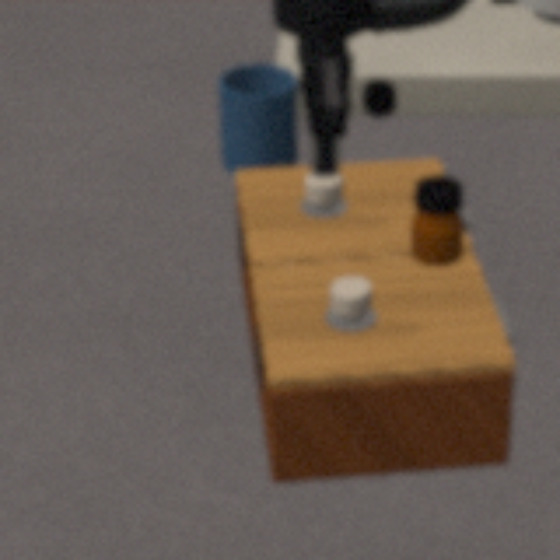

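The right knob is back out, and the fingertips are centred over the left knob at crop (323,175). I'll start with a small push.

step_arm(
  xyz=[
    [0,0,-2],
    [0,0,-4],
    [0,0,-5],
    [0,0,-6],
    [0,0,-6.5],
    [0,0,-6.5],
  ],
  spin=[0,0,0,0,0,0],
  fingers=[0,0,0,0,0,0],
)

```text
time_s: 7.8
eef_pos: [0.5284, 0.1078, 0.1251]
eef_rot: [0.53, 0.468, 0.53, -0.468]
wrist_force: [-0.4, -1.8, 3.1]
opening: -0.003
```

step_arm(
  xyz=[
    [0,0,-1],
    [0,0,-2],
    [0,0,-3],
    [0,0,-4],
    [0,0,-4],
    [0,0,-4],
  ],
  spin=[0,0,0,0,0,0],
  fingers=[0,0,0,0,0,0],
)

```text
time_s: 8.4
eef_pos: [0.5284, 0.1078, 0.1213]
eef_rot: [0.53, 0.468, 0.529, -0.468]
wrist_force: [-0.9, -3.6, 7.7]
opening: -0.002
```

step_arm(
  xyz=[
    [0,0,-1],
    [0,0,-2],
    [0,0,-3],
    [0,0,-4],
    [0,0,-5],
    [0,0,-6],
    [0,0,-7],
    [0,0,-8],
    [0,0,-8],
    [0,0,-8],
  ],
  spin=[0,0,0,0,0,0,0,0,0,0],
  fingers=[0,0,0,0,0,0,0,0,0,0],
)

```text
time_s: 9.4
eef_pos: [0.5278, 0.1082, 0.1125]
eef_rot: [0.53, 0.468, 0.53, -0.468]
wrist_force: [0.2, 0.7, -0.1]
opening: 0.0
```

step_arm(
  xyz=[
    [0,0,30],
    [0,0,75],
    [-10,-50,80],
    [-20,-98,80],
    [-29,-147,80],
    [-38,-196,80],
    [-47,-245,80],
    [-56,-294,80],
    [-65,-343,80],
    [-74,-392,80],
  ],
  spin=[0,0,0,0,0,0,0,0,0,0],
  fingers=[0,0,0,0,0,100,100,100,100,100],
)

```text
time_s: 10.4
eef_pos: [0.4534, -0.2859, 0.193]
eef_rot: [0.53, 0.469, 0.53, -0.468]
wrist_force: [0.7, 0.4, -0.0]
opening: 0.852
```

Run:
```python
from h import *
for n in("side","top"): 
    im=eyes.camera(n); cv2.imwrite(f"pics/{n}3.png",cv2.resize(im[130:350,170:390],None,fx=2.7,fy=2.7)[:,:,::-1])
o=ctrl.get_obs();print(o["time_s"],o["eef_pos"],o["wrist_force"],o["opening"])
```

```text
10.5 [ 0.45291022 -0.28973402  0.19315825] [-0.00268593  0.27284602  0.88468345] 0.9909216000339341
```

View pics/side3.png

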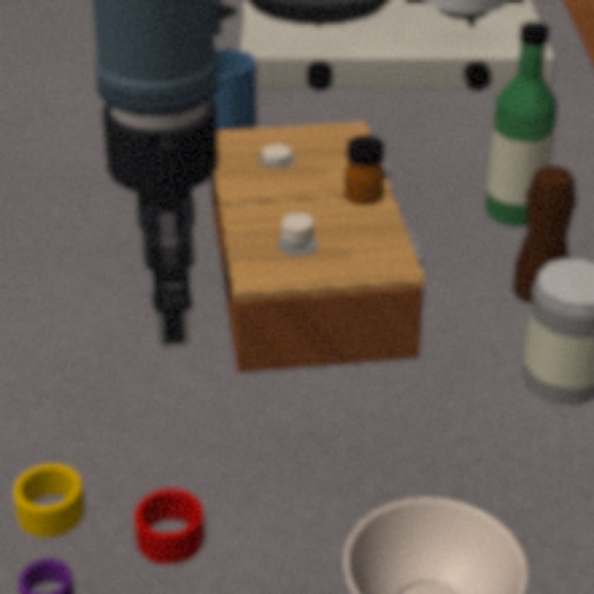

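View pics/top3.png

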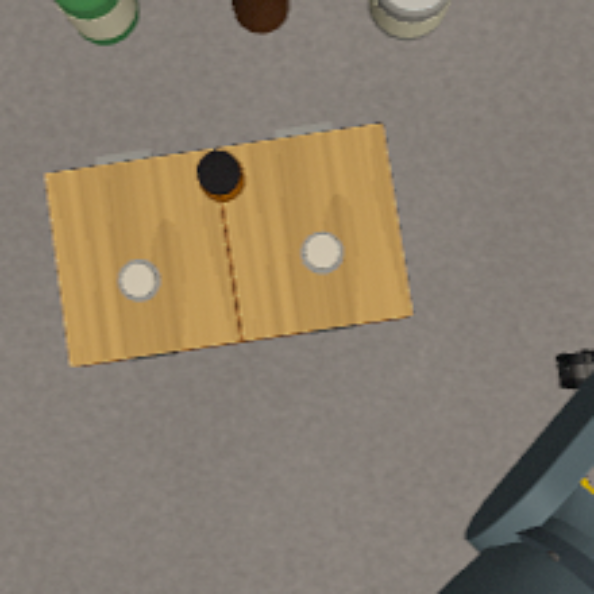

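The left knob is down at crop (277,155). The right knob stands out at (297,230), and nothing else has moved. Next is the collar.

step_arm(
  xyz=[
    [-7,-38,-10],
    [-7,-38,-50],
    [-7,-38,-95],
    [-7,-38,-130],
    [-7,-38,-130],
    [-7,-38,-130],
  ],
  spin=[0,0,0,0,0,0],
  fingers=[100,100,100,100,100,100],
)

```text
time_s: 11.1
eef_pos: [0.4472, -0.3214, 0.063]
eef_rot: [0.529, 0.468, 0.53, -0.468]
wrist_force: [0.6, 0.0, -0.3]
opening: 0.997
```

Run:
```python
from h import *
im=eyes.camera("side"); cv2.imwrite("pics/side4.png",cv2.resize(im[230:380,150:310],None,fx=3.5,fy=3.5)[:,:,::-1])
o=ctrl.get_obs();print(o["time_s"],o["eef_pos"],o["wrist_force"],o["opening"])
```

```text
11.15 [ 0.44818012 -0.3224491   0.06446305] [ 0.07154473 -0.33547945  0.13037126] 1.0031429946246526
```

View pics/side4.png

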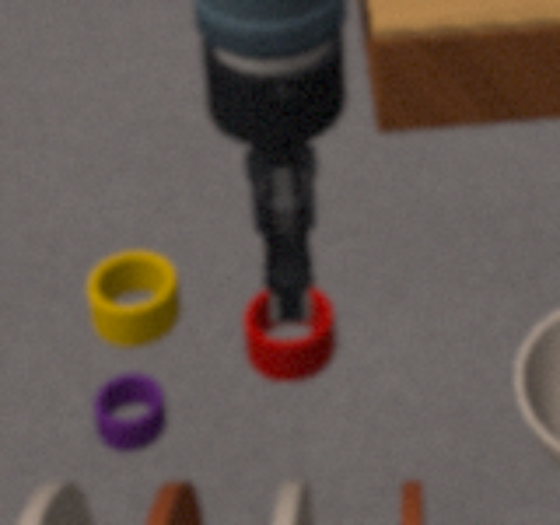

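step_arm(
  xyz=[
    [-2,-6,0],
    [-2,-6,-15],
    [-2,-6,-30],
    [-2,-6,-45],
    [-2,-6,-51],
    [-2,-6,-51],
    [-2,-6,-51],
  ],
  spin=[0,0,0,0,0,0,0],
  fingers=[100,100,100,100,100,100,100],
)

```text
time_s: 11.85
eef_pos: [0.4451, -0.3278, 0.0115]
eef_rot: [0.53, 0.468, 0.53, -0.468]
wrist_force: [-0.0, -0.4, 0.0]
opening: 0.998
```

step_arm(
  xyz=[
    [0,0,0],
    [0,0,0],
    [0,0,0],
    [0,0,0],
    [0,0,0],
    [0,0,0],
    [0,0,0],
  ],
  spin=[0,0,0,0,0,0,0],
  fingers=[60,40,40,40,40,40,40],
)

```text
time_s: 12.55
eef_pos: [0.4457, -0.3285, 0.0129]
eef_rot: [0.53, 0.468, 0.529, -0.468]
wrist_force: [-0.2, 1.8, 5.3]
opening: 0.617
```

step_arm(
  xyz=[
    [0,0,10],
    [0,0,40],
    [0,0,80],
    [0,0,120],
    [0,0,150],
    [0,0,150],
    [0,0,150],
    [0,0,150],
  ],
  spin=[0,0,0,0,0,0,0,0],
  fingers=[40,40,40,40,40,40,40,40],
)

```text
time_s: 13.35
eef_pos: [0.4445, -0.3272, 0.1607]
eef_rot: [0.529, 0.468, 0.53, -0.468]
wrist_force: [0.1, -0.2, -1.3]
opening: 0.616
```

Run:
```python
from h import *
im=eyes.camera("side"); cv2.imwrite("pics/side5.png",cv2.resize(im[180:380,150:350],None,fx=2.8,fy=2.8)[:,:,::-1])
o=ctrl.get_obs();print(o["time_s"],o["eef_pos"],o["wrist_force"],o["opening"])
```

```text
13.4 [ 0.44435725 -0.32708628  0.16031533] [ 0.28303641  0.67162648 -1.73317113] 0.6143991504385253
```

View pics/side5.png

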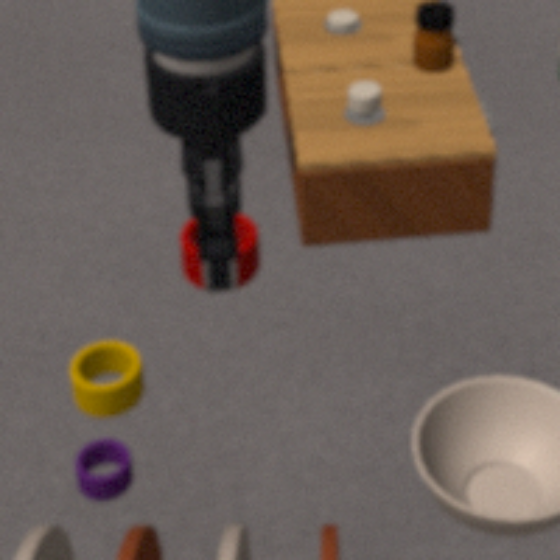

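The collar is held upright at crop (220,250). I'll carry it over the right knob.

step_arm(
  xyz=[
    [10,28,10],
    [25,70,20],
    [42,115,20],
    [59,160,20],
    [76,205,20],
    [90,243,20],
    [102,277,20],
    [102,277,10],
    [102,277,0],
    [102,277,0],
  ],
  spin=[0,0,0,0,0,0,0,0,0,0],
  fingers=[40,40,40,40,40,40,40,40,40,40],
)

```text
time_s: 14.4
eef_pos: [0.5451, -0.0512, 0.1588]
eef_rot: [0.528, 0.468, 0.531, -0.469]
wrist_force: [0.4, 0.0, -0.6]
opening: 0.616
```

Run:
```python
from h import *
im=eyes.camera("side"); cv2.imwrite("pics/side6.png",cv2.resize(im[140:290,210:360],None,fx=3.7,fy=3.7)[:,:,::-1])
o=ctrl.get_obs();print(o["time_s"],o["eef_pos"],o["wrist_force"],o["opening"])
s=blob(red(im),(240,160,320,240));print(s)
e=o["eef_pos"]; print(plane("side",s[0],s[1],e[2]-.013+.015))
print(plane("top",289.6,223.3,.1),plane("top",289,223,.116))
```

```text
14.45 [ 0.54568055 -0.0517588   0.15986729] [-0.41444208  0.11146222 -0.27046976] 0.6138550154900044
(272.45283018867923, 196.08805031446542, array([269, 187,   7,  18,  73], dtype=int32))
[ 0.52829607 -0.05321531  0.16186729]
[ 0.54789305 -0.05131723  0.1       ] [ 0.54748518 -0.04992332  0.116     ]
```

View pics/side6.png

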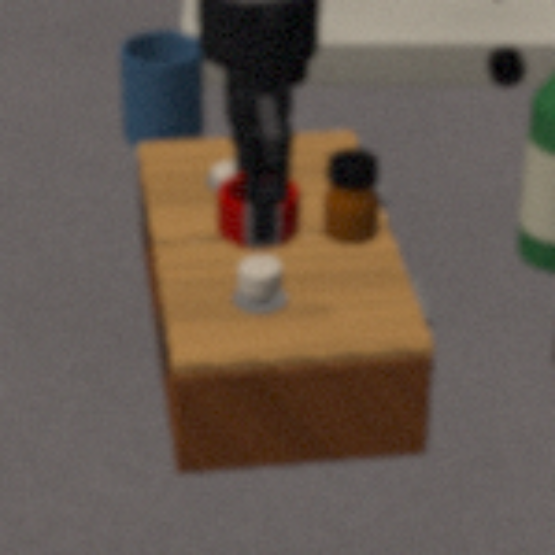

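The collar is centred above the knob: collar at crop x ≈ 259, knob at x ≈ 261. I'll lower it with a check on the way.

step_arm(
  xyz=[
    [2,1,-5],
    [2,1,-15],
    [2,1,-22],
    [2,1,-27],
    [2,1,-31],
    [2,1,-34],
    [2,1,-37],
    [2,1,-37],
  ],
  spin=[0,0,0,0,0,0,0,0],
  fingers=[40,40,40,40,40,40,40,40],
)

```text
time_s: 15.25
eef_pos: [0.549, -0.0499, 0.1245]
eef_rot: [0.53, 0.468, 0.53, -0.468]
wrist_force: [-0.4, 0.0, -0.2]
opening: 0.615
```

Run:
```python
from h import *
im=eyes.camera("side"); cv2.imwrite("pics/side7.png",cv2.resize(im[140:290,210:360],None,fx=3.7,fy=3.7)[:,:,::-1])
o=ctrl.get_obs();print(o["time_s"],o["eef_pos"],o["wrist_force"],o["opening"])
```

```text
15.3 [ 0.54910148 -0.04988602  0.12471227] [ 0.98567733 -0.06476606 -0.1730635 ] 0.6179514853921436
```

View pics/side7.png

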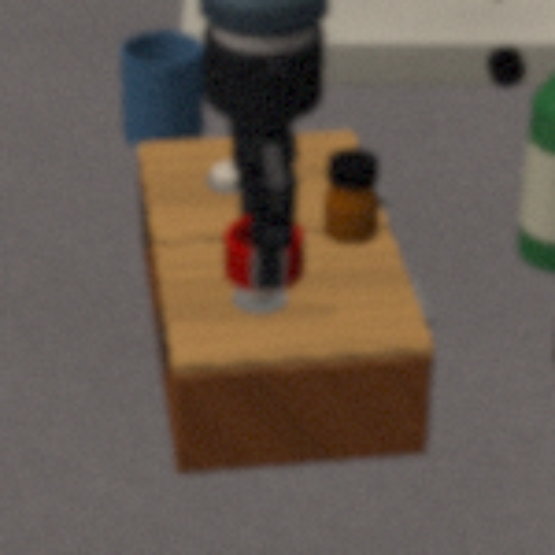

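There is no contact. The collar sits about 2 mm too far in +x, so I'll correct that and lower it.

step_arm(
  xyz=[
    [-2,0,-2],
    [-2,0,-6],
    [-2,0,-10],
    [-2,0,-14],
    [-2,0,-17],
    [-2,0,-19],
    [-2,0,-19],
    [-2,0,-19],
  ],
  spin=[0,0,0,0,0,0,0,0],
  fingers=[40,40,40,40,40,40,40,40],
)

```text
time_s: 16.1
eef_pos: [0.5472, -0.05, 0.1058]
eef_rot: [0.53, 0.468, 0.53, -0.468]
wrist_force: [0.4, -1.2, -0.7]
opening: 0.616
```

step_arm(
  xyz=[
    [0,0,-1],
    [0,0,-1.5],
    [0,0,-1.5],
    [0,0,-1.5],
  ],
  spin=[0,0,0,0],
  fingers=[40,40,40,40],
)

```text
time_s: 16.5
eef_pos: [0.5471, -0.05, 0.1043]
eef_rot: [0.53, 0.468, 0.53, -0.468]
wrist_force: [-0.1, 0.2, -0.3]
opening: 0.618
```

step_arm(
  xyz=[
    [0,0,-1],
    [0,0,-1],
    [0,0,-1],
  ],
  spin=[0,0,0],
  fingers=[40,40,40],
)

```text
time_s: 16.8
eef_pos: [0.5471, -0.0499, 0.1033]
eef_rot: [0.53, 0.468, 0.53, -0.468]
wrist_force: [-0.2, 0.3, 0.1]
opening: 0.614
```

step_arm(
  xyz=[
    [0,0,-0.5],
    [0,0,-0.5],
    [0,0,-0.5],
    [0,0,-0.5],
    [0,0,-0.5],
    [0,0,-0.5],
    [0,0,-0.5],
  ],
  spin=[0,0,0,0,0,0,0],
  fingers=[40,40,63,66,72,80,90],
)

```text
time_s: 17.5
eef_pos: [0.5471, -0.05, 0.1028]
eef_rot: [0.53, 0.468, 0.53, -0.468]
wrist_force: [0.5, -0.9, -0.9]
opening: 0.9
```

step_arm(
  xyz=[
    [0,0,10],
    [0,0,30],
    [0,0,60],
    [0,0,100],
    [-30,-30,110],
    [-60,-65,110],
    [-90,-100,110],
    [-110,-135,110],
    [-110,-135,110],
  ],
  spin=[0,0,0,0,0,0,0,0,0],
  fingers=[100,100,100,100,100,100,100,100,100],
)

```text
time_s: 18.4
eef_pos: [0.4354, -0.1885, 0.2139]
eef_rot: [0.529, 0.469, 0.528, -0.47]
wrist_force: [0.1, 0.2, -0.7]
opening: 1.002
```

Run:
```python
from h import *
ims={n:eyes.camera(n) for n in("side","top")}
for n,im in ims.items(): cv2.imwrite(f"pics/{n}8.png",cv2.resize(im[140:290,180:330],None,fx=3.7,fy=3.7)[:,:,::-1])
t=blob(red(ims["top"]),(265,195,315,245));s=blob(red(ims["side"]),(250,180,310,240))
print(t,s,plane("top",t[0],t[1],.115),plane("side",s[0],s[1],.105),tri(("top",*t[:2]),("side",*s[:2])))
o=ctrl.get_obs();print(o["time_s"],o["eef_pos"],o["wrist_force"],o["opening"])
```

```text
(288.8837998303647, 222.27947413061915, array([278, 211,  23,  24, 169], dtype=int32)) (279.59464285714284, 214.80892857142857, array([271, 206,  19,  19, 178], dtype=int32)) [ 0.5492133  -0.04970279  0.115     ] [ 0.54576106 -0.04840328  0.105     ] (array([ 0.54779774, -0.04979027,  0.10609836]), np.float64(0.004116491464454627))
18.5 [ 0.43708464 -0.18567688  0.21362019] [1.1704417  0.80058518 0.12046966] 1.0039904723501636
```

View pics/side8.png

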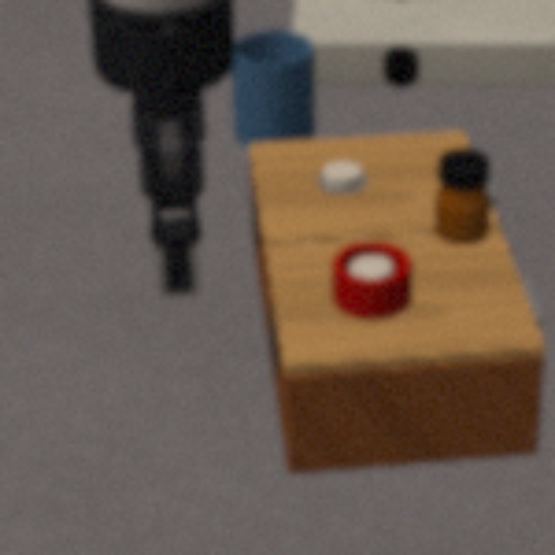

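View pics/top8.png

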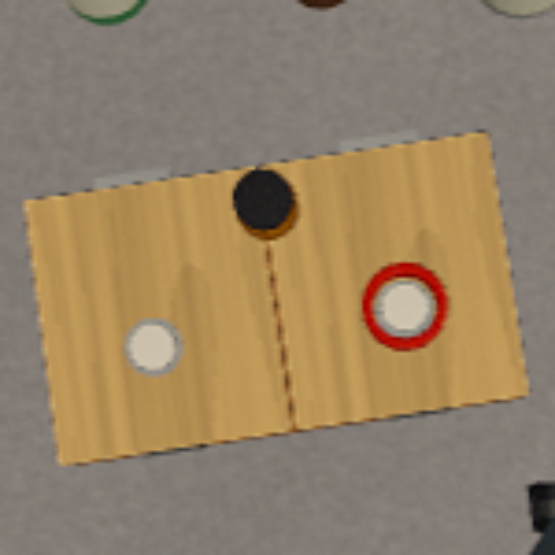

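The collar lies flat and concentric around the right knob, at (405,307) in the top crop with the knob at its middle. The left knob is in, and the arm is clear of everything.

```bash
python3 -c "
from bench import hand_in
print(hand_in())"
```

```text
the job is handed in; nothing more can be done
None
```

The job is handed in at about 18.5 s of the 69 s allowed; the hand-in gave no verdict.

- **Right knob:** this is the stiff one. I leaned on it until the wrist sensor read about 10–11 N downward (about 12 N in total, because some of it was sideways). It had moved only about 1.6 mm, held for over 0.5 s, and came back out when I let go.
- **Left knob:** this is the healthy one. It read 7.7 N downward (about 8.5 N including sideways force) in a single reading near its peak. Then it clicked in and stayed in.
- **Red collar:** it sits around the right knob, and the last two pictures show it flat and concentric. Its measured centre is within about 1–2 mm of the knob's axis and 16 mm above the lid.
- **Everything else:** in the pictures, the jar, mug and other items near the locker had not visibly moved. The gripper was clear of everything at the end.

One disagreement remains: the two cameras' sight lines to the collar and knobs missed each other by 3–5 mm. That is a little more than the stated 2 mm calibration, but well inside the 10 mm allowed. The wrist force readings also varied by about 1 N, so the forces above are good to about that.

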